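# Shut up the vial case

### The arm

A 6-joint arm with a two-finger parallel gripper is mounted at the origin on the work surface. World frame = base frame: x ahead of the robot, y to its left, z up, the work surface at z = 0. Lengths are in m, angles in rad, forces in N, time in s.
With the tool pointing down it reaches from about 0.3 to 0.875 m from the base axis. Payload 6.4 kg.
Tool frame: the origin (TCP) lies midway between the tips of the shut fingers; the grasp point (between the pads) lies 19 mm behind it (grasp_offset is the distance from the TCP to the grasp point, in m); z points along the fingers, y is the line along which they close (so a half turn about z gives the same grasp; the last joint's range is limited). The gripper opens to 85 mm and grips with 20 to 120 N. Pads are 22 mm wide; open, the fingers measure 114 mm over their backs; the gripper's body (76 mm by 85 mm) begins 54 mm behind the grasp point. The pads swing forward as they close: fully open they stand 13 mm farther back than shut.
Start: joints at [1.087, 0.181, 1.607, -0, 1.354, -0.206], TCP at [0.158, 0.553, 0.231] pointing down, gripper open.
Joint ranges: [-2.99, 2.99], [-0.89, 2.07], [0.3, 2.58], [-1.14, 4.28], [0, 2.63], [-3.12, 3.12]. Speed limits (rad/s): [2.57, 2.57, 3.01, 3.14, 3.14, 3.14].

### API

Orientations are given as a unit quaternion [w, x, y, z].
In Python, from bench import * gives the robot as it stands. The module is installed in compiled form; this text tells all that it offers.
- The arm moves only by the tool servo_tool, never from a script. Its argument "commands" is text: rows parted by semicolons, each of 7 numbers parted by spaces: the turn, a rotation vector about the tool's x, y, z in rad, then the shift along the tool's x, y, z in mm, then the opening, from 0 (shut) to 1 (fully open). In form: wx wy wz dx dy dz claw; .... A call has 1 to 5 rows; each row shifts and turns the commanded pose from where the row before left it, along the tool's axes as they then stand; what a row does not reach is not made up. A row lasts 1/8 s, in which the tool goes at most 62.5 mm and 10.7 degrees, less where a joint would pass 70% of its speed; a pose out of reach is approached as far as the arm can. A call with a gripper value outside its range is refused whole. The fingers move at their own pace and stop on an object; the grip force is fixed at half the most. Time passes only in rows, so rows that do not move let the fingers close. It gives the time, the measured TCP pose, the force, the opening and the grip force at its end, in the units of the state.
- get_obs(): the state, without advancing time (a new reading comes with each control period).
- camera(name): name is "side" or "top"; returns the picture (420x560x3 uint8, blue, green, red); there is no depth.
- calibration(name): a dict with "fx", "fy", "cx", "cy" (pixels), "R" (3x3) and "t" (3): a world point X has camera coordinates R X + t. Camera axes: x right, y down, z forward; pixel columns grow to the right and rows downward; lengths in m; the calibration is good to about 2 mm. A picture is of the moment at which its call begins. calibration takes no time and is no camera call.
- hand_in(): hands the job in; it is judged then, once.
The state is a dict: "time_s": time; "q": joint angles; "dq": joint speeds; "joint_efforts": joint torques, N m; "eef_pos": TCP position; "eef_rot": TCP orientation; "wrist_force": force on the tool from outside, world axes, zero at the start; "torque": the same for the moment, N m; "opening": opening from 0.0 (shut) to 1.0 (fully open); "grasp_force": force on a finger pad.
Only numpy, scipy, OpenCV 4.12 (cv2) and the standard library are available. Lean on these libraries where they do the work, as an engineer would, in place of code of your own. Each camera call takes 0.05 s, during which the arm holds its last target. There are 200 camera calls.

### The job

Close up the black vial case: with the fingertips, push both orange-fronted vial trays in along their lanes until each stops against the back of the case, and only then push the little blue door fully shut across its lane. Slide the trays on the table without lifting or tipping them, and leave the other bottles, vials and the cup standing where they are.

Things in the scene. Friction and masses are not known exactly. Their poses are not given: they have to be found in the camera images.
- case: Fixed black wooden case, 262 mm wide (y). Origin on the table midway between its two open-topped, floorless lanes; x points into the lanes, away from the robot, y left, z up. Front at x -100 mm; lane walls 10 mm thick, 70 mm tall. Behind the lanes a stepped stand with fixed vials, up to 145 mm high, reaches x +190 mm.
- lane_left (a point): Middle of the open front of the left lane (the one with the door), on the table: case x -100, y +63 mm. Lane 116 mm wide, 188 mm deep to its back stop at case x +88 mm. Axes as the case.
- lane_right (a point): Middle of the open front of the right lane (no door), on the table: case x -100, y -63 mm. Lane 116 mm wide, 188 mm deep to its back stop at case x +88 mm. Axes as the case.
- tray_red_front (a point): Loose drawer tray of 15 fixed red vials 53 mm high; 180 long x 108 mm wide, 0.3 to 0.6 kg, slides on the table. Upright orange front panel 108 wide, 55 tall, 6 mm thick. Starts part-way in either lane, sticking out towards the robot. This point: centre of the orange front's outer face, 27.5 mm above the table; x runs to the tray's back, z up. Home = this point at x -92 mm in the case's frame.
- tray_green_front (a point): Loose drawer tray of 15 fixed green vials 53 mm high; 180 long x 108 mm wide, 0.3 to 0.6 kg, slides on the table. Upright orange front panel 108 wide, 55 tall, 6 mm thick. Starts part-way in either lane, sticking out towards the robot. This point: centre of the orange front's outer face, 27.5 mm above the table; x runs to the tray's back, z up. Home = this point at x -92 mm in the case's frame.
- door (a joint): Angle (rad) of the left lane's blue door about its upright hinge: 0 = shut across the lane's front; it grows as the free edge swings towards the robot and on to the left, to 2.2. At angle a the door runs from the hinge along (-sin a, -cos a) in case x, y; its outer face looks along (-cos a, sin a). Stays where left (friction 0.06 N m), stops at 0, no handle, no latch.
- door_hinge (a point): On the door's hinge axis, at mid-height of the door, 36.5 mm above the table; in the case's frame at x = -106 mm, y = +126 mm. The door is 124 mm long from the hinge axis to its free edge, 10 mm thick (5 mm to each side of the axis), and spans 4 to 69 mm above the table.
- vial_blue: loose small vial of blue liquid colour with pale label, 30 mm diameter, 60 mm tall, standing near the case's right front corner; must not be disturbed. Origin: centre of its underside.
- vial_purple: loose small purple vial, white label, 30 mm diameter, 60 mm tall, standing left of the case, behind the door's hinge line; must not be disturbed. Origin: centre of its underside.
- bottle_amber: loose amber glass bottle, 56 mm diameter, 130 mm tall, on the right of the table; must not be disturbed. Origin: centre of its underside.
- jar_yellow: loose yellow jar with white cap, 60 mm diameter, 70 mm tall, on the right of the table; must not be disturbed. Origin: centre of its underside.
- bottle_green: loose green glass bottle, 52 mm diameter, 90 mm tall, on the left of the table; must not be disturbed. Origin: centre of its underside.
- cup: loose blue ceramic cup, 72 mm diameter, 75 mm tall, near the robot on its right; must not be disturbed. Origin: centre of its underside.

How it is judged:
By the outcome, as a careful person would: the job done as asked, in the order asked, and still so for the second after the job is handed in, with the robot touching nothing.
It also fails if it takes over 59 s, if anything falls off the work surface, if the arm or the gripper's body presses on something with over 40 N, if the wrist force passes 120 N, or if a joint passes its speed limit or range.

## Working session

There is one attempt and no reset: what is moved stays moved. The work goes in short steps, Python scripts to look and compute and a tool call to move; the robot and the scene stay as the last step left them, time stands still between calls to the robot, and variables do not carry over. Pictures are saved under pics/ and viewed, at most 10 in all, crops included, and the job is handed in when it is done.

Besides the shell and the picture viewer there is one more tool, called after "Request:" as name(argument=value, ...) on one line, values as JSON. servo_tool: Moves the arm, as the interface text tells. Its arguments: {"type":"object","properties":{"commands":{"type":"string"}},"required":["commands"]}

```bash
mkdir -p pics; python3 - <<'E'
from bench import *
import cv2
o=get_obs();print(o['time_s'],o['eef_pos'],o['eef_rot'],o['opening'])
for n in("top","side"):
    cv2.imwrite(f"pics/{n}0.png",camera(n));c=calibration(n);print(n,c)
E
```

```text
0.0 [0.15738853 0.55244825 0.23036145] [-3.05981306e-04  1.38437786e-01  9.90370717e-01 -8.53907886e-04] 1.0007838929600668
top {'fx': 490.20815333273777, 'fy': 490.20815333273777, 'cx': 276.2244371023864, 'cy': 209.73939655063728, 'R': array([[ 0.02016185, -0.99970617, -0.01345638],
       [-0.99084623, -0.01818264, -0.13376525],
       [ 0.13348127,  0.01603016, -0.99092168]]), 't': array([0.02290584, 0.54517685, 1.37305594])}
side {'fx': 397.211871943327, 'fy': 397.211871943327, 'cx': 286.08444122325625, 'cy': 208.73670213645946, 'R': array([[-0.96333521, -0.26741305, -0.02180665],
       [-0.1433846 ,  0.58181686, -0.80058104],
       [ 0.22677329, -0.76810117, -0.59882758]]), 't': array([0.53351629, 0.13397382, 1.07545685])}
```

View pics/top0.png

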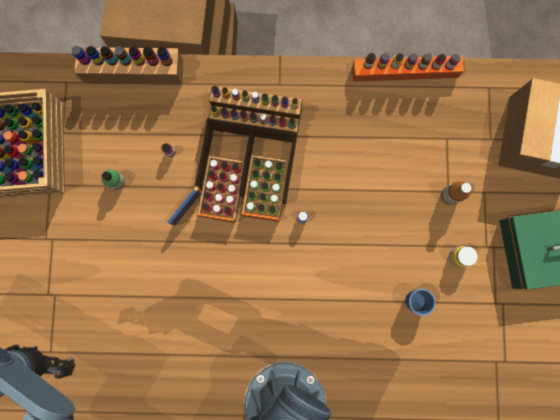

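View pics/side0.png

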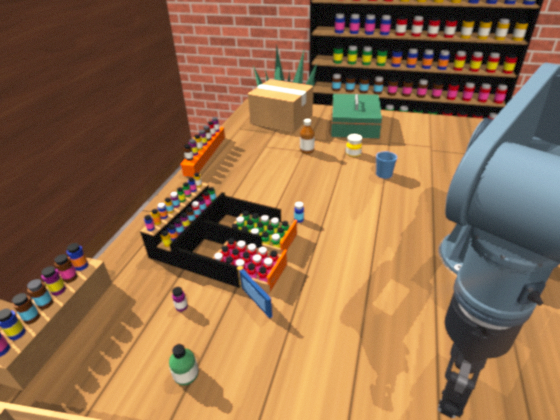

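The top picture shows the case at columns 195–300, rows 85–220. The red tray is in the left lane with its front near (220,217), and the green one is on the right with its front near (264,216). The blue door runs from the hinge near (197,190) to (170,222).

```bash
cat > h.py <<'E'
from bench import *
import cv2, numpy as np
def ray(n,u,v,z):
    c=calibration(n);R=c['R'];t=c['t'];C=-R.T@t
    d=R.T@np.array([(u-c['cx'])/c['fx'],(v-c['cy'])/c['fy'],1]);return (C+d*(z-C[2])/d[2])
def proj(n,X):
    c=calibration(n);p=c['R']@np.array(X)+c['t'];return c['fx']*p[0]/p[2]+c['cx'],c['fy']*p[1]/p[2]+c['cy']
E
python3 - <<'E'
from h import *
im=cv2.imread("pics/top0.png");x0,y0,x1,y1=155,75,315,235
hsv=cv2.cvtColor(im,cv2.COLOR_BGR2HSV)
cv2.imwrite("pics/c0.png",cv2.resize(im[115:235,160:320],None,fx=5,fy=5,interpolation=cv2.INTER_CUBIC))
m=cv2.inRange(hsv,(100,120,50),(125,255,255));m[:, :160]=0;m[:,215:]=0;m[:180]=0;m[230:]=0
p=cv2.findNonZero(m);r=cv2.minAreaRect(p);print(r,cv2.boxPoints(r))
for b in cv2.boxPoints(r): print(ray("top",*b,0.069)[:2])
m=cv2.inRange(hsv,(3,200,150),(16,255,255));m[:,:195]=0;m[:,300:]=0;m[:205]=0;m[230:]=0
n,l,s,c=cv2.connectedComponentsWithStats(m);print(s[1:],c[1:])
for i in range(1,n):
    if s[i,4]<20: continue
    r=cv2.minAreaRect(cv2.findNonZero((l==i).astype('uint8')))
    for b in cv2.boxPoints(r): print(b,ray("top",*b,0.055)[:2])
E
```

```text
((181.6001739501953, 206.5816192626953), (2.067293167114258, 38.56076431274414), 39.17366027832031) [[168.61996 220.87552]
 [192.97775 190.98187]
 [194.58038 192.28772]
 [170.2226  222.18137]]
[0.50318418 0.33452909]
[0.58954091 0.26960012]
[0.5858762  0.26489403]
[0.49958202 0.32983233]
[[201 215   3   1   3]
 [244 214   2   1   2]
 [249 215   1   1   1]
 [251 215   2   1   2]
 [207 216   3   1   3]
 [213 217   2   1   2]
 [257 216   3   1   3]
 [263 217   3   1   3]
 [220 218   2   1   2]
 [226 219   2   1   2]
 [269 218   4   1   4]
 [276 219   1   1   1]
 [231 220   1   1   1]] [[202.  215. ]
 [244.5 214. ]
 [249.  215. ]
 [251.5 215. ]
 [208.  216. ]
 [213.5 217. ]
 [258.  216. ]
 [264.  217. ]
 [220.5 218. ]
 [226.5 219. ]
 [270.5 218. ]
 [276.  219. ]
 [231.  220. ]]
```

View pics/c0.png

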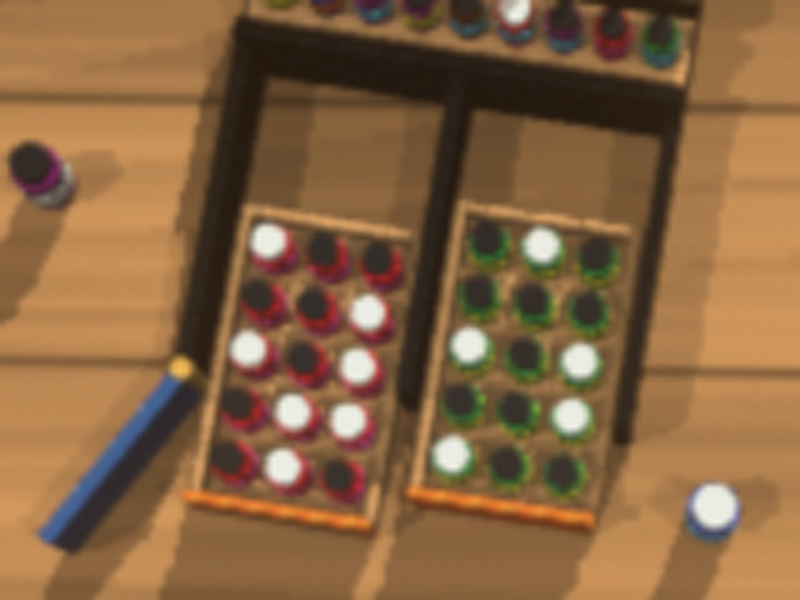

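```bash
python3 - <<'E'
from h import *
def P(u,v,z): return ray("top",160+u/5-.4,115+v/5-.4,z)[:2]
c=calibration('top');print('cam',-c['R'].T@c['t'])
pts=dict(hinge=(181,368,.07),doorfree=(50,540,.069),dfR=(72,550,.069),rl=(187,493,.055),rr=(371,525,.055),gl=(410,488,.055),gr=(595,520,.055),midL=(399,403,.07),midR=(421,408,.07),rightL=(613,437,.07),rightR=(634,442,.07),midbackL=(446,100,.07),midbackR=(468,105,.07),rbackL=(662,130,.07),lbackR=(266,75,.07),vblue=(713,506,.06),vpur=(35,163,.06))
W={k:P(*v) for k,v in pts.items()}
for k,v in W.items(): print(k,v.round(4))
y=lambda a,b:np.degrees(np.arctan2(*(W[b]-W[a])[::-1]))
print('walls',y('midL','midbackL'),y('midR','midbackR'),y('rightL','rbackL'),'red',y('rl','rr')+90,'gr',y('gl','gr')+90,'back',y('lbackR','rbackL')+90,'front mid-right',y('midL','rightL')+90,y('midR','rightR')+90)
E
```

```text
cam [0.35644734 0.01080156 1.43382486]
hinge [0.5975 0.2617]
doorfree [0.4984 0.3315]
dfR [0.493  0.3189]
rl [0.5281 0.258 ]
rr [0.5118 0.1528]
gl [0.5333 0.1313]
gr [0.517  0.0259]
midL [0.5796 0.1376]
midR [0.577  0.1251]
rightL [0.5624 0.0165]
rightR [0.5598 0.0046]
midbackL [0.7562 0.1159]
midbackR [0.7535 0.1032]
rbackL [ 0.7405 -0.0082]
lbackR [0.7693 0.22  ]
vblue [ 0.5256 -0.0406]
vpur [0.7178 0.3531]
walls -6.997444890199447 -7.0663177272244235 -7.90740486302427 red -8.825481164860065 gr -8.809882418830625 back -7.195654812171995 front mid-right -8.088437848530234 -8.129224045072888
```

The crop shows the door top running from the hinge pin (181,368) to its free end (60,545), an angle of about 2.07 rad. The front edges are red (187,493)–(371,525) and green (410,488)–(595,520). The case yaw is about -7.7° with its origin near (0.677, 0.118). Red needs about 75 mm of travel and green about 53 mm. I'll start moving.

Request:
servo_tool(commands="0 0 -0.143 0 0 0 0.4; 0 0 0 -42 -37 0 0.4; 0 0 0 -42 -37 0 0.4; 0 0 0 -42 -37 0 0.4; 0 0 0 -42 -37 0 0.4")

```text
time_s: 0.72
eef_pos: [0.3049, 0.3822, 0.231]
eef_rot: [-0.0, 0.067, 0.998, -0.0]
wrist_force: [0.8, -0.2, 0.0]
opening: 0.401
grasp_force: 0.0
```

Request:
servo_tool(commands="0 0 0 -42 -37 0 0.4; 0 0 0 -42 -37 0 0.4; 0 0 0 -42 -37 0 0.4; 0 0 0 -39 -39 0 0.4; 0 0 0 0 0 0 0.4")

```text
time_s: 1.35
eef_pos: [0.4494, 0.21, 0.231]
eef_rot: [-0.0, 0.07, 0.998, -0.0]
wrist_force: [-1.3, -0.3, 0.5]
opening: 0.401
grasp_force: 0.0
```

Request:
servo_tool(commands="0 0 0 0 2 50 0.4; 0 0 0 0 2 50 0.4; 0 0 0 0 0 50 0.4; 0 0 0 0 0 50 0.4; 0 0 0 0 0 8 0.4")

```text
time_s: 1.98
eef_pos: [0.444, 0.2169, 0.02]
eef_rot: [-0.004, 0.067, 0.998, -0.001]
wrist_force: [0.0, 0.0, 0.2]
opening: 0.398
grasp_force: 0.0
```

Request:
servo_tool(commands="0 0 0 -15 0 0 0.4; 0 0 0 -15 0 0 0.4; 0 0 0 -10 0 0 0.4; 0 0 0 -6 0 0 0.4; 0 0 0 -6 0 0 0.4")

```text
time_s: 2.6
eef_pos: [0.5001, 0.2098, 0.0236]
eef_rot: [0.0, 0.067, 0.998, 0.0]
wrist_force: [-0.7, -0.1, 0.8]
opening: 0.402
grasp_force: 0.0
```

Request:
servo_tool(commands="0 0 0 -6 0 0 0.4; 0 0 0 -6 0 0 0.4; 0 0 0 -6 0 0 0.4; 0 0 0 -6 0 0 0.4; 0 0 0 -6 0 0 0.4")

```text
time_s: 3.22
eef_pos: [0.5279, 0.2061, 0.0229]
eef_rot: [-0.002, 0.067, 0.998, -0.0]
wrist_force: [-6.3, 1.1, 4.6]
opening: 0.4
grasp_force: 2.8
```

Request:
servo_tool(commands="0 0 0 -7 0 0 0.4; 0 0 0 -7 0 0 0.4; 0 0 0 -7 0 0 0.4; 0 0 0 -7 0 0 0.4; 0 0 0 0 0 0 0.4")

```text
time_s: 3.85
eef_pos: [0.5571, 0.2021, 0.023]
eef_rot: [-0.0, 0.067, 0.998, -0.0]
wrist_force: [-0.7, -0.7, 0.4]
opening: 0.401
grasp_force: 0.3
```

Request:
servo_tool(commands="0 0 0 -6 0 0 0.4; 0 0 0 -6 0 0 0.4; 0 0 0 -5 0 0 0.4; 0 0 0 -4 0 0 0.4; 0 0 0 0 0 0 0.4")

```text
time_s: 4.47
eef_pos: [0.5788, 0.1991, 0.0235]
eef_rot: [0.001, 0.067, 0.998, 0.0]
wrist_force: [-0.7, 1.3, -0.1]
opening: 0.401
grasp_force: 0.0
```

```bash
python3 - <<'E'
from h import *
im=camera("top");cv2.imwrite("pics/t1.png",im);b=camera("side")
a=cv2.resize(im[115:235,160:310],None,fx=4,fy=4,interpolation=cv2.INTER_CUBIC)
b=cv2.resize(b[175:325,140:340],(640,480),interpolation=cv2.INTER_CUBIC)
cv2.imwrite("pics/c1.png",cv2.resize(np.hstack([a,b]),(800,309)))
E
```

```text
(no output)
```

View pics/c1.png

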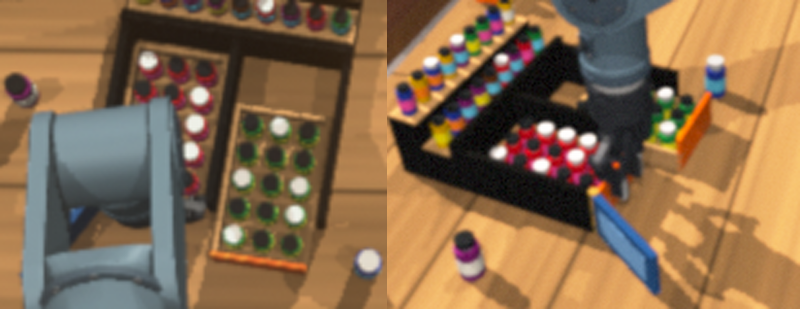

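The red tray is now nearly home and the green one hasn't moved. I'll creep forward until it meets the stop.

Request:
servo_tool(commands="0 0 0 -2 0 0 0.4; 0 0 0 -2 0 0 0.4; 0 0 0 -2 0 0 0.4; 0 0 0 0 0 0 0.4")

```text
time_s: 5.08
eef_pos: [0.5833, 0.1987, 0.0235]
eef_rot: [-0.001, 0.067, 0.998, 0.0]
wrist_force: [-3.9, 1.5, 3.6]
opening: 0.396
grasp_force: 2.5
```

Request:
servo_tool(commands="0 0 0 -2 0 0 0.4; 0 0 0 -2 0 0 0.4; 0 0 0 0 0 0 0.4")

```text
time_s: 5.45
eef_pos: [0.5876, 0.1981, 0.0234]
eef_rot: [-0.0, 0.067, 0.998, 0.0]
wrist_force: [-4.8, 1.2, 4.6]
opening: 0.396
grasp_force: 2.2
```

Request:
servo_tool(commands="0 0 0 -2 0 0 0.4; 0 0 0 0 0 0 0.4")

```text
time_s: 5.7
eef_pos: [0.5896, 0.1978, 0.0233]
eef_rot: [-0.0, 0.067, 0.998, 0.0]
wrist_force: [-4.7, 0.6, 3.0]
opening: 0.397
grasp_force: 2.3
```

Request:
servo_tool(commands="0 0 0 -2 0 0 0.4; 0 0 0 -2 0 0 0.4; 0 0 0 0 0 0 0.4")

```text
time_s: 6.08
eef_pos: [0.5895, 0.1978, 0.0231]
eef_rot: [-0.005, 0.067, 0.998, -0.0]
wrist_force: [-20.0, 2.4, 15.8]
opening: 0.402
grasp_force: 10.0
```

Request:
servo_tool(commands="0 0 0 -2 0 0 0.4; 0 0 0 -1 0 0 0.4; 0 0 0 0 0 0 0.4")

```text
time_s: 6.45
eef_pos: [0.5894, 0.1978, 0.023]
eef_rot: [-0.008, 0.067, 0.998, -0.001]
wrist_force: [-30.7, 2.8, 24.9]
opening: 0.404
grasp_force: 15.7
```

Red is against its stop: the force rose with no further travel. I'll back off and shift to green.

Request:
servo_tool(commands="0 0 0 15 0 0 0.4; 0 0 0 40 0 0 0.4; 0 0 0 50 0 0 0.4; 0 0 0 5 -45 0 0.4; 0 0 0 0 -45 0 0.4")

```text
time_s: 7.08
eef_pos: [0.4757, 0.1218, 0.0236]
eef_rot: [0.001, 0.066, 0.998, -0.0]
wrist_force: [1.3, 0.2, 1.1]
opening: 0.401
grasp_force: 0.0
```

Request:
servo_tool(commands="0 0 0 0 -37 0 0.4; 0 0 0 -8 0 0 0.4; 0 0 0 -8 0 0 0.4; 0 0 0 -8 0 0 0.4; 0 0 0 -7 0 0 0.4")

```text
time_s: 7.7
eef_pos: [0.5022, 0.0821, 0.0232]
eef_rot: [0.0, 0.067, 0.998, 0.0]
wrist_force: [0.3, 0.7, -0.0]
opening: 0.403
grasp_force: 0.0
```

Request:
servo_tool(commands="0 0 0 -6 0 0 0.4; 0 0 0 -6 0 0 0.4; 0 0 0 -6 0 0 0.4; 0 0 0 -6 0 0 0.4; 0 0 0 -6 0 0 0.4")

```text
time_s: 8.32
eef_pos: [0.5293, 0.078, 0.0227]
eef_rot: [-0.002, 0.067, 0.998, 0.0]
wrist_force: [-6.2, 0.8, 5.5]
opening: 0.398
grasp_force: 3.6
```

Request:
servo_tool(commands="0 0 0 -6 0 0 0.4; 0 0 0 -6 0 0 0.4; 0 0 0 -6 0 0 0.4; 0 0 0 -6 0 0 0.4; 0 0 0 -4 0 0 0.4")

```text
time_s: 8.95
eef_pos: [0.5575, 0.0741, 0.0228]
eef_rot: [-0.002, 0.067, 0.998, 0.0]
wrist_force: [-6.7, 1.4, 3.5]
opening: 0.401
grasp_force: 3.2
```

Request:
servo_tool(commands="0 0 0 -3 0 0 0.4; 0 0 0 -2 0 0 0.4; 0 0 0 -2 0 0 0.4; 0 0 0 -2 0 0 0.4; 0 0 0 0 0 0 0.4")

```text
time_s: 9.57
eef_pos: [0.5668, 0.0728, 0.0228]
eef_rot: [-0.001, 0.067, 0.998, 0.0]
wrist_force: [-3.9, 0.7, 2.1]
opening: 0.398
grasp_force: 2.2
```

Request:
servo_tool(commands="0 0 0 -2 0 0 0.4; 0 0 0 -2 0 0 0.4; 0 0 0 -2 0 0 0.4; 0 0 0 0 0 0 0.4")

```text
time_s: 10.07
eef_pos: [0.5713, 0.0721, 0.0228]
eef_rot: [-0.003, 0.067, 0.998, 0.0]
wrist_force: [-11.3, 0.6, 7.9]
opening: 0.404
grasp_force: 5.9
```

Request:
servo_tool(commands="0 0 0 -2 0 0 0.4; 0 0 0 -2 0 0 0.4; 0 0 0 -2 0 0 0.4; 0 0 0 0 0 0 0.4")

```text
time_s: 10.58
eef_pos: [0.5712, 0.0722, 0.0222]
eef_rot: [-0.01, 0.067, 0.998, 0.0]
wrist_force: [-33.5, 1.4, 25.5]
opening: 0.405
grasp_force: 17.0
```

Green has stopped too, at the same depth. Back off, rise, and look.

Request:
servo_tool(commands="0 0 0 15 0 0 0.4; 0 0 0 45 0 0 0.3; 0 0 0 50 0 0 0; 0 0 0 50 0 -30 0; 0 0 0 0 0 -55 0")

```text
time_s: 11.2
eef_pos: [0.4147, 0.0931, 0.1057]
eef_rot: [-0.005, 0.067, 0.998, -0.0]
wrist_force: [2.2, 0.0, 0.1]
opening: 0.002
grasp_force: 0.0
```

```bash
python3 - <<'E'
from h import *
im=camera("top");cv2.imwrite("pics/t2.png",im);b=camera("side")
a=cv2.resize(im[115:235,160:310],None,fx=4,fy=4,interpolation=cv2.INTER_CUBIC)
b=cv2.resize(b[175:325,140:340],(640,480),interpolation=cv2.INTER_CUBIC)
cv2.imwrite("pics/c2.png",a);cv2.imwrite("pics/c2s.png",b)
E
```

```text
(no output)
```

View pics/c2.png

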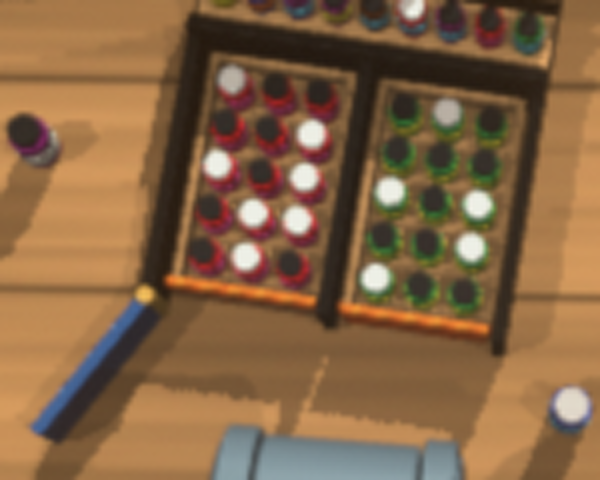

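View pics/c2s.png

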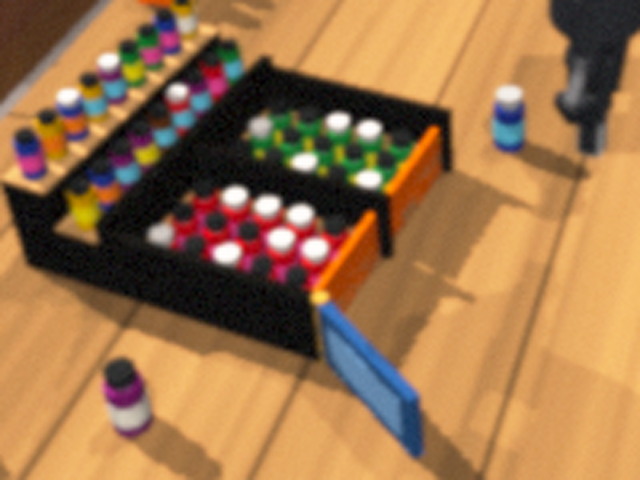

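Both orange fronts are flush inside the case: the red edge is at (165–318, 282–300) and the green at (340–490, 308–330). The door is untouched, hinge at (146,293). Next I move over the door to its outer side.

Request:
servo_tool(commands="0 0 0 -19 51 0 0; 0 0 0 -19 51 0 0; 0 0 0 -19 51 0 0; 0 0 0 -19 52 0 0; 0 0 0 -18 52 0 0")

```text
time_s: 11.92
eef_pos: [0.5508, 0.3363, 0.1083]
eef_rot: [0.001, 0.067, 0.998, 0.0]
wrist_force: [1.4, 0.0, -0.3]
opening: 0.005
grasp_force: 0.0
```

Request:
servo_tool(commands="0 0 0.18 0 0 0 0; 0 0 0.18 0 0 0 0; 0 0 0.18 0 0 0 0; 0 0 0.18 0 0 0 0; 0 0 0.18 0 0 0 0")

```text
time_s: 12.55
eef_pos: [0.55, 0.3346, 0.1083]
eef_rot: [0.001, 0.497, 0.868, 0.001]
wrist_force: [-1.2, 0.1, -0.4]
opening: -0.002
grasp_force: 0.0
```

Request:
servo_tool(commands="0 0 0.18 0 0 0 0; 0 0 0.18 0 0 0 0; 0 0 0.18 0 0 0 0; 0 0 0.18 0 0 0 0; 0 0 0.18 0 0 0 0")

```text
time_s: 13.18
eef_pos: [0.55, 0.3346, 0.1083]
eef_rot: [0.0, 0.825, 0.565, 0.001]
wrist_force: [0.2, -0.2, -0.8]
opening: 0.003
grasp_force: 0.0
```

Request:
servo_tool(commands="0 0 0.18 0 0 0 0; 0 0 0.05 0 0 0 0; 0 0 0 0 0 0 0")

```text
time_s: 13.55
eef_pos: [0.5497, 0.3346, 0.1083]
eef_rot: [0.0, 0.883, 0.469, 0.001]
wrist_force: [0.6, -0.5, 0.0]
opening: -0.005
grasp_force: 0.0
```

Request:
servo_tool(commands="0 0 0 0 0 35 0; 0 0 0 0 0 38 0; 0 0 0 -6 0 0 0; 0 0 0 -6 0 0 0; 0 0 0 -4 0 0 0")

```text
time_s: 14.18
eef_pos: [0.5412, 0.3214, 0.0374]
eef_rot: [0.0, 0.883, 0.469, 0.002]
wrist_force: [0.1, 1.4, -0.6]
opening: 0.001
grasp_force: 0.5
```

Request:
servo_tool(commands="0 0 -0.1 -8 -2 0 0; 0 0 -0.1 -8 -2 0 0; 0 0 -0.1 -8 -2 0 0; 0 0 -0.1 -8 -2 0 0; 0 0 -0.1 -8 -2 0 0")

```text
time_s: 14.8
eef_pos: [0.517, 0.2887, 0.0374]
eef_rot: [0.001, 0.738, 0.674, 0.002]
wrist_force: [1.0, 0.8, -0.4]
opening: -0.001
grasp_force: 0.5
```

```bash
python3 - <<'E'
from h import *
a=camera("top")[130:250,150:300];b=camera("side")[175:325,140:340]
a=cv2.resize(a,(400,320),interpolation=cv2.INTER_CUBIC);b=cv2.resize(b,(400,320),interpolation=cv2.INTER_CUBIC)
cv2.imwrite("pics/c3.png",np.hstack([a,b]))
E
```

```text
(no output)
```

View pics/c3.png

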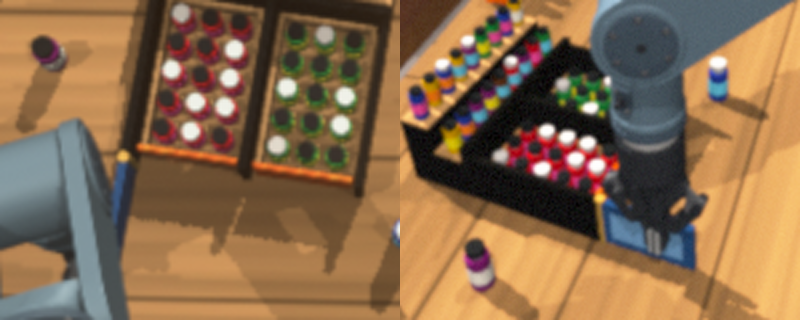

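The door is swinging with the fingers and is roughly aligned with the lane wall. Continue.

Request:
servo_tool(commands="0 0 -0.1 -8 -2 0 0; 0 0 -0.1 -8 -2 0 0; 0 0 -0.1 -8 -2 0 0; 0 0 -0.1 -8 -2 0 0; 0 0 -0.1 -8 -2 0 0")

```text
time_s: 15.52
eef_pos: [0.511, 0.2484, 0.0366]
eef_rot: [0.001, 0.55, 0.835, 0.001]
wrist_force: [0.5, 0.2, 0.2]
opening: 0.004
grasp_force: 0.5
```

Request:
servo_tool(commands="0 0 -0.1 -8 -2 0 0; 0 0 -0.1 -8 -2 0 0; 0 0 -0.1 -8 -2 0 0; 0 0 -0.1 -8 -2 0 0; 0 0 -0.1 -8 -2 0 0")

```text
time_s: 16.15
eef_pos: [0.5253, 0.2101, 0.0365]
eef_rot: [0.001, 0.326, 0.945, 0.001]
wrist_force: [-0.5, 2.0, -0.2]
opening: 0.001
grasp_force: 0.5
```

Request:
servo_tool(commands="0 0 -0.1 -8 -2 0 0; 0 0 -0.1 -8 -2 0 0; 0 0 -0.1 -8 -2 0 0; 0 0 -0.1 -7 -2 0 0; 0 0 -0.1 -6 -2 0 0")

```text
time_s: 16.77
eef_pos: [0.5532, 0.1841, 0.0364]
eef_rot: [0.001, 0.082, 0.997, 0.0]
wrist_force: [-0.7, 0.7, 0.8]
opening: 0.002
grasp_force: 0.5
```

Request:
servo_tool(commands="0 0 0 -2 0 0 0; 0 0 0 -2 0 0 0; 0 0 0 -2 0 0 0; 0 0 0 0 0 0 0")

```text
time_s: 17.27
eef_pos: [0.5585, 0.1832, 0.0354]
eef_rot: [0.0, 0.083, 0.997, 0.0]
wrist_force: [-0.2, 0.2, 0.2]
opening: -0.011
grasp_force: 0.0
```

Request:
servo_tool(commands="0 0 0 -2 0 0 0; 0 0 0 -2 0 0 0; 0 0 0 -2 0 0 0; 0 0 0 0 0 0 0")

```text
time_s: 17.77
eef_pos: [0.5646, 0.1821, 0.0353]
eef_rot: [0.0, 0.082, 0.997, 0.0]
wrist_force: [-0.4, -0.5, -0.7]
opening: 0.003
grasp_force: 0.0
```

Request:
servo_tool(commands="0 0 0 -2 0 0 0; 0 0 0 -2 0 0 0; 0 0 0 0 0 0 0")

```text
time_s: 18.15
eef_pos: [0.5684, 0.1814, 0.0353]
eef_rot: [0.0, 0.082, 0.997, 0.0]
wrist_force: [-0.3, 0.6, -0.0]
opening: -0.001
grasp_force: 0.2
```

Request:
servo_tool(commands="0 0 0 -2 0 0 0; 0 0 0 -2 0 0 0; 0 0 0 0 0 0 0")

```text
time_s: 18.52
eef_pos: [0.5684, 0.1814, 0.0352]
eef_rot: [-0.004, 0.082, 0.997, -0.0]
wrist_force: [-16.0, -0.2, 14.4]
opening: -0.001
grasp_force: 7.9
```

Request:
servo_tool(commands="0 0 0 -2 0 0 0; 0 0 0 0 0 0 0")

```text
time_s: 18.77
eef_pos: [0.5684, 0.1814, 0.0352]
eef_rot: [-0.006, 0.082, 0.997, -0.001]
wrist_force: [-23.9, 1.2, 20.2]
opening: -0.002
grasp_force: 11.8
```

The door has met its stop. I'll retreat straight back and up, then check.

Request:
servo_tool(commands="0 0 0 8 0 0 0; 0 0 0 25 0 0 0; 0 0 0 50 0 0 0; 0 0 0 50 0 -20 0; 0 0 0 10 0 -55 0")

```text
time_s: 19.4
eef_pos: [0.4272, 0.2037, 0.1076]
eef_rot: [-0.004, 0.082, 0.997, -0.001]
wrist_force: [1.6, 0.4, 0.8]
opening: -0.003
grasp_force: 0.0
```

```bash
python3 - <<'E'
from h import *
t=camera("top");cv2.imwrite("pics/t4.png",t);s=camera("side");cv2.imwrite("pics/s4.png",s)
a=cv2.resize(t[115:235,160:310],(400,320),interpolation=cv2.INTER_CUBIC);b=cv2.resize(s[175:325,140:340],(400,320),interpolation=cv2.INTER_CUBIC)
c=cv2.resize(t,(373,280));d=cv2.resize(s,(373,280))
cv2.imwrite("pics/c4.png",np.vstack([np.hstack([a,b]),np.pad(np.hstack([c,d]),((0,0),(0,54),(0,0)))]))
E
```

```text
(no output)
```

View pics/c4.png

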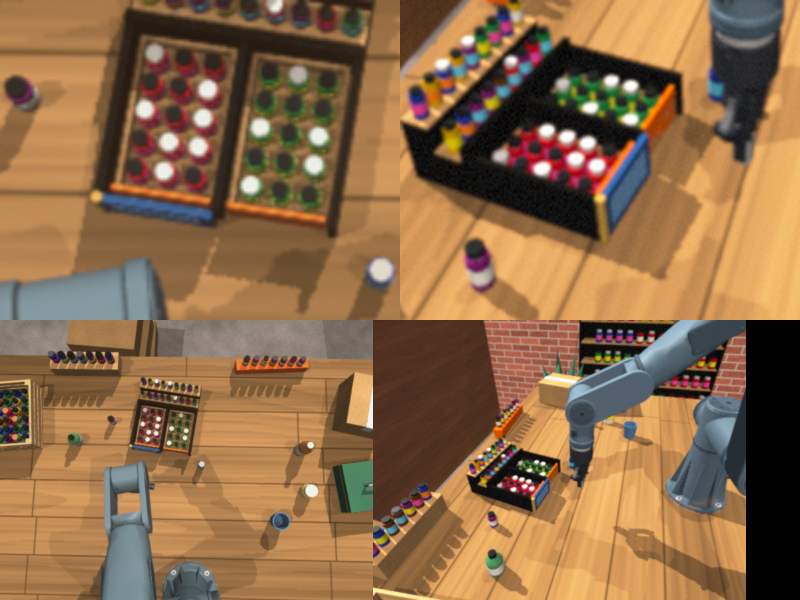

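The door lies shut across the left lane, from (97,198) to (214,216) in the crop. Both trays are home, the other items stand where they were, and the arm is clear.

```bash
python3 -c "
from bench import *
print(hand_in())"
```

```text
the job is handed in; nothing more can be done
None
```

Both trays are pushed in against their back stops, the blue door was then pushed fully shut, the other items stand undisturbed in the final pictures, and the job is handed in at about 19.5 s.

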